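Set the hand-cranked coupon tester up for its next test

TASK

Get the coupon tester ready for its next test: take the tested coupon out from between the jaws and stack it and the other tested coupons lying in front of the tester flat in one square pile in the middle of the plywood board, lined up with the board. Turn the knob in the dial back until the red peak pointer is right on its zero stop, and only then clamp the fresh coupon from the wire rack: lay it centred on the tester's bed with its length along the screw and crank the jaw in until it is held firmly against the anvil. Knock over no glassware, and see to anything that gets shifted meanwhile.

Things in the scene. Friction and masses are not known exactly. Their poses are not given: they have to be found in the camera images.
- tester: hand-cranked test stand fixed on the bench: green base 86 x 325 mm, 50 high, screw along its y, gauge at +y, crank at -y. Origin on the bench, 20 mm to -y of the base's middle; at yaw 0 its axes are the world's. The steel bed for the coupon, 66 mm wide, top 75 mm up, lies between anvil (+y) and sliding jaw (-y), whose tops are 107 mm up; it is open above and at the sides
- seat (a point): point on top of the bed where the middle of a coupon's underside comes to lie when it is clamped against the anvil (coupon length along the tester's y); axes as tester
- anvil: fixed steel pressure plate of the gauge, 54 mm wide and 30 mm high; origin at the middle of its working face, which looks to the tester's -y; its lower edge is 2 mm above the bed
- jaw: sliding steel jaw, same size as the anvil; origin at the middle of its working face, which looks to +y; 105 mm from the anvil when fully back; the crank moves it along the tester's +y, 10 mm a turn (46 mm is the narrowest opening); it can push a coupon along the bed
- crank (a joint): crank angle, rad; 0 = jaw fully back, handle straight up; grows clockwise seen from the crank's end (from the top the handle goes to the tester's +x, then down); closes the jaw 1.59 mm per rad, up to 37 rad; stays where left; moves freely (about 3 N at the handle) until the coupon is held, then stiffens
- crank_grip (a point): where to take the crank handle, on the axis of a black sleeve 19 mm thick, 72 mm long, that spins on its pin and points along the tester's -y; 40 mm from the screw axis, which is 84 mm above the bench at the tester's x = 0. This point is 48 mm from the sleeve's inner end at the crank's arm, 24 mm from its free end. It goes round with the crank, as do its axes
- peak_pointer (a joint): angle of the red peak pointer and the reset knob fixed to it, rad; 0 = on its zero stop; grows clockwise seen from above (up to 4.7), so turn the knob anticlockwise to bring it back; light friction, stays where left, solid stop at 0. On the dial the zero mark, with a small stop pin just beyond it, lies midway between the tester's -x and +y directions
- knob_grip (a point): grip point on the vertical axis of the black round reset knob in the middle of the dial: knob 36 mm across, straight sides from 16 mm below this point to 11 mm above it; the dial's rim, 96 mm across, stands 15 mm below this point. A white line on the knob's top lies over the pointer. The point stays put as the knob turns; its axes turn
- board: plywood board lying fixed on the bench, 100 x 125 x 12 mm (its x, y, z); origin at the centre of its underside, y along its length
- pile_spot (a point): middle of the board's top face, 12 mm above the bench
- rack: low steel wire drying rack fixed on the bench, 110 x 110 mm, top 30 mm above the bench; origin below its middle, on the bench
- fresh_coupon: grey cast mortar coupon, flat slab 54 x 72 x 18 mm (its x, y, z), about 0.15 kg; origin at its middle, 9 mm above its underside, y along its length; both faces alike; the untested one, lying on the wire rack; its place tells it apart
- tested_a: grey cast mortar coupon, flat slab 54 x 72 x 18 mm (its x, y, z), about 0.15 kg; origin at its middle, 9 mm above its underside, y along its length; both faces alike; already tested; lies loose on the tester's bed between the open jaws
- tested_b: grey cast mortar coupon, flat slab 54 x 72 x 18 mm (its x, y, z), about 0.15 kg; origin at its middle, 9 mm above its underside, y along its length; both faces alike; already tested; lies on the bench between the robot and the tester (one to three of these are there)
- tested_c: grey cast mortar coupon, flat slab 54 x 72 x 18 mm (its x, y, z), about 0.15 kg; origin at its middle, 9 mm above its underside, y along its length; both faces alike; already tested; lies on the bench between the robot and the tester (one to three of these are there)
- tested_d: grey cast mortar coupon, flat slab 54 x 72 x 18 mm (its x, y, z), about 0.15 kg; origin at its middle, 9 mm above its underside, y along its length; both faces alike; already tested; lies on the bench between the robot and the tester (one to three of these are there)
- amber_bottle: brown glass bottle 68 mm across, 140 mm tall, loose, a bystander; origin at the centre of its underside
- conical_flask: conical glass flask 82 mm across, 130 mm tall, loose, a bystander; origin at the centre of its underside
- volumetric_flask: long-necked flask 68 mm across, 190 mm tall, loose, a bystander; origin at the centre of its underside
- clear_bottle: clear glass bottle 80 mm across, 150 mm tall, loose, a bystander; origin at the centre of its underside
- beaker: small glass cup 56 mm across, 75 mm tall, loose, a bystander; origin at the centre of its underside
- small_amber: small brown bottle 52 mm across, 100 mm tall, loose, a bystander; origin at the centre of its underside
Mind the look-alikes: they are no part of the job. Leave any green look-alike of the tested_b alone.

How it is judged:
By the outcome, as a careful person would: the job done as asked, in the order asked, and still so for the second after the job is handed in, with the robot touching nothing.
Of tested_b, tested_c, tested_d only 1 to 3 are there at a start; the rules pass over those that are not, and their reading is None.
At some moment in a run one of tested_b, tested_c, tested_d may be knocked a few centimetres aside while the robot is not near it.
It also fails if it takes over 210 s, if anything falls off the work surface, if the arm or the gripper's body presses on something with over 40 N, if the wrist force passes 120 N, or if a joint passes its speed limit or range.

ROBOT

A 6-joint arm with a two-finger parallel gripper is mounted at the origin on the work surface. World frame = base frame: x ahead of the robot, y to its left, z up, the work surface at z = 0. Lengths are in m, angles in rad, forces in N, time in s.
With the tool pointing down it reaches from about 0.275 to 0.875 m from the base axis. Payload 12.5 kg.
Tool frame: the origin (TCP) lies at the very end of the fingers, on their centre line; the grasp point (between the pads) lies 19 mm behind it; z points along the fingers, y is the line along which they close (so a half turn about z gives the same grasp; the last joint's range is limited). The gripper opens to 85 mm and grips with 20 to 120 N. Pads are 22 mm wide; open, the fingers measure 114 mm over their backs; the gripper's body (76 mm by 85 mm) begins 54 mm behind the grasp point. The pads swing forward as they close: fully open they stand 13 mm farther back than shut.
Start: joints at [1.157, 0.351, 1.652, -0, 1.139, -0.085], TCP at [0.178, 0.521, 0.231] pointing down, gripper open.
Joint ranges: [-2.75, 2.75], [-0.79, 2.1], [0.01, 2.65], [-1.57, 4.71], [0.07, 3.14], [-2.87, 2.87]. Speed limits (rad/s): [2.22, 2.22, 2.79, 3.14, 3.14, 3.14].

INTERFACE

Orientations are given as a 3x3 rotation matrix whose columns are the frame's x, y, z axes.
In Python, from bench import manip gives the robot as it stands. Calls block until the motion is done:
- manip.move_ptp(position, orientation): joint-space move of the TCP to a pose.
- manip.move_l(position, attitude=None, max_speed=0.15): straight line of the TCP; attitude=None keeps the orientation; max_speed is the mean speed in m/s.
- manip.move_j(angles): joint-space move.
- manip.set_gripper(opening, effort=None): opening from 0.0 (shut) to 1.0 (fully open); effort is the grip in N (None keeps the last); returns when the fingers have stopped.
- manip.dwell(seconds).
- manip.inverse_kinematics(position, orientation): joint angles nearest the present ones, or None.
- manip.grab_frame(name): name is "scene" or "top"; returns (picture, depth): 480x640x3 uint8, red, green, blue; 480x640 float32, m along the optical axis (not along the pixel's ray), 0 where there is no reading.
- manip.get_calibration(name): a dict with "camera_matrix" (3x3 intrinsics, pixels), "R" (3x3) and "t" (3): a world point X has camera coordinates R X + t. Camera axes: x right, y down, z forward; pixel columns grow to the right and rows downward; lengths in m; the calibration is good to about 2 mm. A picture is of the moment at which its call begins. get_calibration takes no time and is no camera call.
A pose or a line that the arm cannot do raises manip.Unreachable and nothing moves.
- manip.sign_off(): hands the job in; it is judged then, once.
Trained networks look in the newest picture that a camera, given by its name, has taken for a name from the list of things; names that differ only in an ending like _2 or _b are one class to them, and where a whole thing is asked for, a point or a joint stands for the part that bears it (a point fixed in the world has none). Each returns a list of dicts, best first, with "confidence" (0 to 1); they miss things now and then, are a little off and sometimes report something else, mostly with a low value. They report only what shows in the picture. A call takes as long as a camera call. They do not tell look-alikes from the thing itself.
- manip.look_for(camera, name): "at" ([x, y, z] in m, in world coordinates, good to about 4 mm: the middle of the surface that is visible of it).
Readings, each from a call of its own:
- manip.current_time(): time.
- manip.current_qpos(): joint angles.
- manip.current_joint_vel(): joint speeds.
- manip.current_joint_torque(): joint torques, N m.
- manip.current_ee_pos(): TCP position.
- manip.current_tcp_rot(): TCP orientation.
- manip.current_force(): force on the tool from outside, world axes, zero at the start.
- manip.current_ft_torque(): the same for the moment, N m.
- manip.current_grip_width(): opening from 0.0 (shut) to 1.0 (fully open).
- manip.current_grip_force(): force on a finger pad.
Only numpy, scipy, OpenCV 4.12 (cv2) and the standard library are available. Lean on these libraries where they do the work, as an engineer would, in place of code of your own. Each camera call takes 0.05 s, during which the arm holds its last target. There are 200 camera calls.

## Working session

There is one attempt and no reset: what is moved stays moved. The work goes in short steps, each a Python script; the robot and the scene stay as the last script left them, time stands still between calls to the robot, and variables do not carry over. Pictures are saved under pics/ and viewed, at most 14 in all, crops included, and the job is handed in when it is done.

```bash
ls; mkdir -p pics; python3 - <<'E'
from bench import manip
import cv2,numpy as np
for c in("scene","top"):
    p,d=manip.grab_frame(c); cv2.imwrite(f"pics/{c}0.png",p[:,:,::-1]); np.save(f"{c}_d.npy",d);np.save(f"{c}_p.npy",p)
    k=manip.get_calibration(c); print(c,k)
for n in["tester","anvil","jaw","crank_grip","knob_grip","board","rack","fresh_coupon","amber_bottle","conical_flask","volumetric_flask","clear_bottle","beaker","small_amber"]:
    print(n,[(np.round(r["at"],3).tolist(),round(r["confidence"],2)) for r in manip.look_for("top",n)])
print(manip.current_time())
E
```

```text
pics
scene {'camera_matrix': array([[444.42562622,   0.        , 318.33960699],
       [  0.        , 444.42562622, 232.9281908 ],
       [  0.        ,   0.        ,   1.        ]]), 'R': array([[-0.44445042,  0.89578967, -0.00496939],
       [ 0.7703847 ,  0.37938749, -0.51241833],
       [-0.45713372, -0.23157289, -0.85872158]]), 't': array([ 0.24295153, -0.38483621,  1.3398075 ])}
top {'camera_matrix': array([[598.02961667,   0.        , 331.08069168],
       [  0.        , 598.02961667, 232.59416655],
       [  0.        ,   0.        ,   1.        ]]), 'R': array([[-0.01879212, -0.99981212, -0.0047527 ],
       [-0.98123107,  0.01935491, -0.19186188],
       [ 0.19191783,  0.00105801, -0.98141043]]), 't': array([0.01573224, 0.56950079, 1.48432993])}
tester [([0.584, 0.071, 0.1], 0.93), ([0.552, -0.134, 0.128], 0.59)]
anvil [([0.603, 0.087, 0.102], 0.67)]
jaw [([0.584, -0.033, 0.112], 0.8)]
crank_grip [([0.555, -0.131, 0.129], 0.52)]
knob_grip [([0.612, 0.166, 0.144], 0.8), ([0.65, 0.356, 0.061], 0.44), ([0.773, 0.059, 0.102], 0.44)]
board [([0.466, -0.348, 0.008], 0.88)]
rack [([0.461, 0.386, 0.029], 0.78), ([0.604, 0.086, 0.103], 0.44)]
fresh_coupon [([0.468, 0.393, 0.05], 0.65), ([0.773, -0.159, 0.06], 0.46)]
amber_bottle [([0.646, -0.373, 0.094], 0.82)]
conical_flask [([0.652, 0.358, 0.062], 0.71), ([0.585, 0.074, 0.096], 0.43)]
volumetric_flask [([0.772, -0.16, 0.059], 0.9)]
clear_bottle [([0.769, 0.06, 0.1], 0.88)]
beaker [([0.603, 0.086, 0.103], 0.58), ([0.396, 0.255, 0.03], 0.57)]
small_amber [([0.365, -0.3, 0.065], 0.96)]
0.8
```

View pics/top0.png

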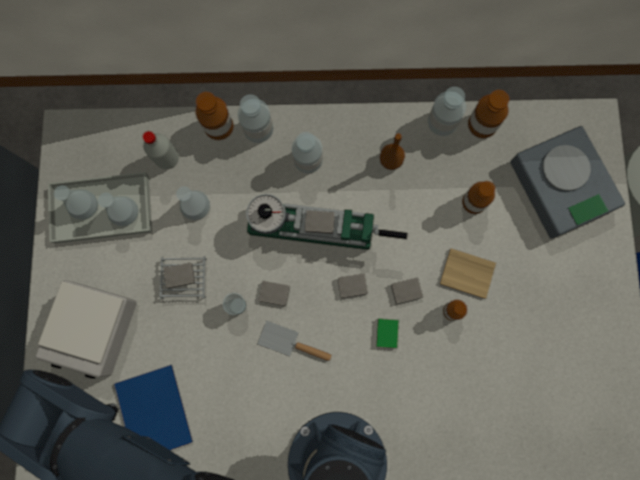

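View pics/scene0.png

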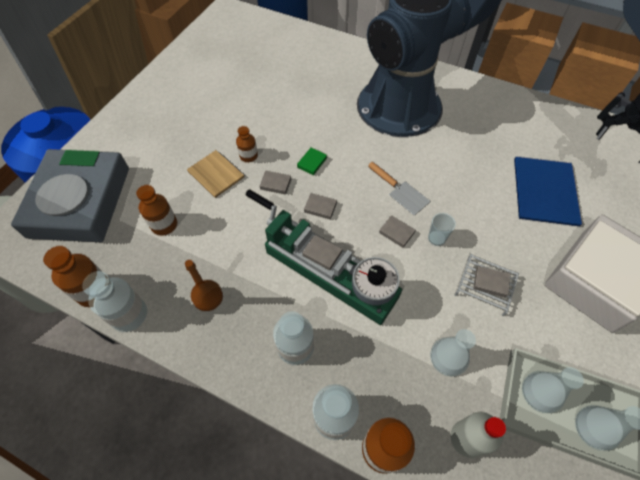

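Top view: tested coupons on the bench at about (274,294), (352,286) and (406,291). tested_a is in the jaws at (320,222) and the fresh coupon is on the rack at (179,277). The look-alikes are the green block at (387,334), the spatula blade at (278,337) and the scale. The board is at (467,273), the beaker at (234,305) and the small amber bottle at (456,309). Next I'll measure the poses and check the choice in a crop.

```bash
cat > h.py <<'E'
from bench import manip
import numpy as np, cv2
def shot(c="top"):
    p,d=manip.grab_frame(c); k=manip.get_calibration(c); K=k["camera_matrix"]
    v,u=np.mgrid[:480,:640]
    X=np.stack([(u-K[0,2])/K[0,0]*d,(v-K[1,2])/K[1,1]*d,d],-1)
    return p,d,(X-k["t"])@k["R"]      # world points
def proj(P,c="top"):
    k=manip.get_calibration(c); q=k["camera_matrix"]@(k["R"]@np.array(P,float)+k["t"]); return q[:2]/q[2]
def unproj(uv,z,c="top"):
    k=manip.get_calibration(c); r=k["R"].T@np.linalg.inv(k["camera_matrix"])@np.array([uv[0],uv[1],1.]); o=-k["R"].T@k["t"]
    return o+r*(z-o[2])/r[2]
def rects(W,zlo,zhi,box,amin=60,amax=4000,c="top",extra=None):
    """blobs in a height band; -> [centre x,y, yaw of the long side, size, pixel, median z]"""
    m=(W[...,2]>zlo)&(W[...,2]<zhi)&(W[...,0]>box[0])&(W[...,0]<box[1])&(W[...,1]>box[2])&(W[...,1]<box[3])
    if extra is not None: m&=extra
    n,l,s,cc=cv2.connectedComponentsWithStats(m.astype(np.uint8),connectivity=4); out=[]
    for i in range(1,n):
        if not amin<s[i,4]<amax: continue
        z=np.median(W[l==i][:,2]); cs,_=cv2.findContours(cv2.resize((l==i).astype(np.uint8)*255,None,fx=4,fy=4,interpolation=cv2.INTER_LINEAR)//128,0,2)
        q=max(cs,key=cv2.contourArea)[:,0]/4.-.375
        P=np.array([unproj(a,z,c)[:2] for a in q])
        (x,y),(w,h),a=cv2.minAreaRect((P*1000).astype(np.float32))
        if w>h: a+=90
        yaw=(np.radians(a)+np.pi/2)%np.pi-np.pi/2      # yaw such that coupon y = long side (rotated from world y)
        out.append(dict(xy=np.round([x/1000,y/1000],4),yaw=round(yaw,3),size=(round(min(w,h)),round(max(w,h))),px=np.round(cc[i]),z=round(float(z),4)))
    return out
E
python3 - <<'E'
from h import *
p,d,W=shot(); p2=cv2.resize(p[180:360,140:500],(800,400),interpolation=cv2.INTER_CUBIC); cv2.imwrite("pics/crop1.png",p2[:,:,::-1])
print("bench");[print(r) for r in rects(W,.013,.024,(.3,.52,-.25,.2))]
print("board");[print(r) for r in rects(W,.007,.02,(.3,.6,-.5,-.25))]
print("rack cp");[print(r) for r in rects(W,.040,.056,(.38,.56,.3,.5))]
print("bed cp");[print(r) for r in rects(W,.086,.0985,(.5,.7,-.1,.2))]
print("tops");[print(r) for r in rects(W,.1,.115,(.45,.7,-.25,.26),20)]
print("dial");[print(r) for r in rects(W,.12,.2,(.45,.7,-.25,.26),20)]
print("base");[print(r) for r in rects(W,.045,.056,(.45,.7,-.25,.26),20)]
s,ds,Ws=shot("scene")
print("scene bench");[print(r) for r in rects(Ws,.013,.024,(.3,.52,-.25,.2),c="scene")]
print("bed cp");[print(r) for r in rects(Ws,.086,.0985,(.5,.7,-.1,.2),c="scene")]
print("board");[print(r) for r in rects(Ws,.007,.02,(.3,.6,-.5,-.25),c="scene")]
cv2.imwrite("pics/crop2.png",cv2.resize(s[190:330,220:420],(800,560),interpolation=cv2.INTER_CUBIC)[:,:,::-1])
E
```

```text
bench
{'xy': array([ 0.4373, -0.0487]), 'yaw': np.float64(0.134), 'size': (56, 74), 'px': array([353., 285.]), 'z': 0.0176}
{'xy': array([ 0.422 , -0.1895]), 'yaw': np.float64(0.224), 'size': (56, 74), 'px': array([407., 290.]), 'z': 0.018}
{'xy': array([0.4216, 0.1551]), 'yaw': np.float64(-0.198), 'size': (56, 74), 'px': array([274., 293.]), 'z': 0.0178}
{'xy': array([ 0.3242, -0.1356]), 'yaw': np.float64(-0.09), 'size': (53, 57), 'px': array([388., 328.]), 'z': 0.0178}
board
{'xy': array([ 0.4649, -0.351 ]), 'yaw': np.float64(-0.341), 'size': (103, 127), 'px': array([468., 273.]), 'z': 0.012}
rack cp
{'xy': array([0.4692, 0.3953]), 'yaw': np.float64(0.175), 'size': (57, 76), 'px': array([179., 275.]), 'z': 0.0472}
bed cp
{'xy': array([0.5927, 0.0329]), 'yaw': np.float64(-0.092), 'size': (57, 74), 'px': array([320., 221.]), 'z': 0.0924}
tops
{'xy': array([0.6121, 0.1661]), 'yaw': np.float64(-0.777), 'size': (98, 99), 'px': array([266., 213.]), 'z': 0.1114}
{'xy': array([0.6005, 0.0886]), 'yaw': np.float64(1.4), 'size': (18, 57), 'px': array([298., 217.]), 'z': 0.1066}
{'xy': array([
[... 1669 characters left out ...]
ay([ 0.5837, -0.07  ]), 'yaw': np.float64(1.178), 'size': (35, 73), 'px': array([282., 229.]), 'z': 0.0914}
{'xy': array([ 0.5965, -0.02  ]), 'yaw': np.float64(0.989), 'size': (29, 72), 'px': array([298., 243.]), 'z': 0.0921}
{'xy': array([0.5963, 0.0337]), 'yaw': np.float64(-0.09), 'size': (60, 76), 'px': array([322., 251.]), 'z': 0.0934}
{'xy': array([0.6547, 0.1657]), 'yaw': np.float64(0.012), 'size': (19, 70), 'px': array([367., 299.]), 'z': 0.092}
board
{'xy': array([ 0.4677, -0.3487]), 'yaw': np.float64(-0.34), 'size': (104, 133), 'px': array([215., 172.]), 'z': 0.0128}
{'xy': array([ 0.3807, -0.2952]), 'yaw': np.float64(0.745), 'size': (30, 53), 'px': array([249., 157.]), 'z': 0.0128}
```

View pics/crop1.png

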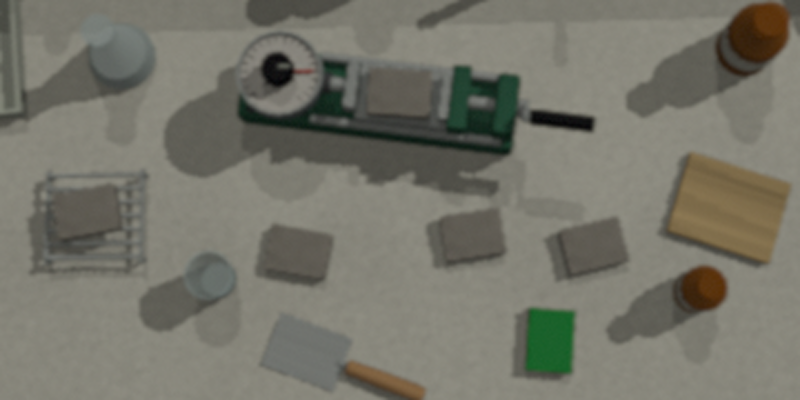

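View pics/crop2.png

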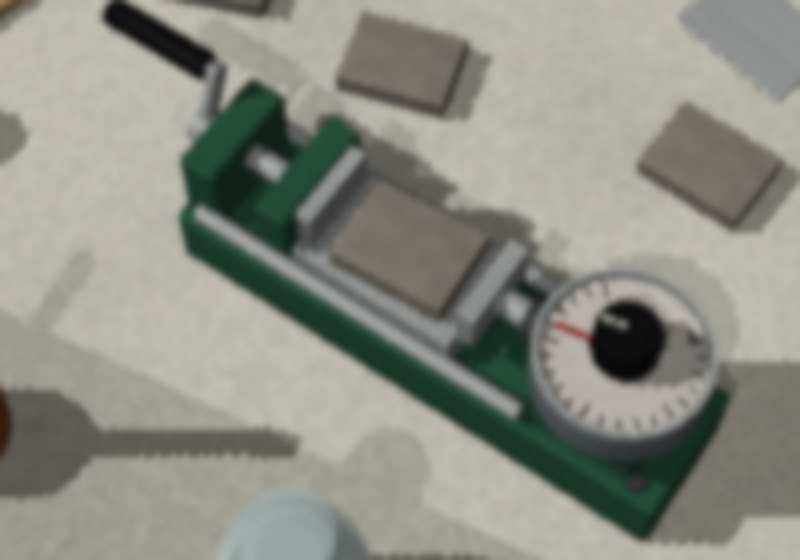

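Tester yaw is about -0.147 and its axis is x = 0.6005 + 0.148·(y − 0.0886). The crops show the three grey bench coupons, with the green block left out. The pointer points roughly along tester -y, about 3.8 rad from zero, and the crank handle stands slightly to -x of straight up. I'll start with tested_a and measure the jaw profile along the way.

```bash
cat >> h.py <<'E'
def rot(phi):   # tool down, closing line (tool y) at angle phi from world x (mod pi)
    a=phi+np.pi/2; c,s=np.cos(a),np.sin(a); return np.array([[c,s,0],[s,-c,0],[0,0,-1.]])
def best(pos,yaw):  # of the two equal grasps, the one with the last joint nearer its middle
    o=[]
    for k in(0,np.pi):
        q=manip.inverse_kinematics(pos,rot(yaw+k))
        if q is not None:o.append((abs(q[5]),k,q))
    k=min(o,key=lambda t:t[0]); return rot(yaw+k[1]),k[2]
def go(xy,yaw,z):
    R,q=best([*xy,z],yaw); manip.move_ptp([*xy,z],R); return R
def pick(xy,yaw,under,zt=.22,h=.002,op=1.):
    manip.set_gripper(op,40); go(xy,yaw,zt)
    manip.move_l([*xy,under+.06],None,.3); manip.move_l([*xy,under+h],None,.12); manip.set_gripper(0.,40)
    print("grip",round(manip.current_grip_width(),3),manip.current_grip_force())
    manip.move_l([*xy,under+.06],None,.12); manip.move_l([*xy,zt],None,.3)
def place(xy,yaw,under,zt=.22,h=.002,op=.9):
    go(xy,yaw,zt); manip.move_l([*xy,under+.04],None,.25); manip.move_l([*xy,under+h+.0015],None,.06)
    print("F",np.round(manip.current_force(),1))
    manip.set_gripper(op); manip.move_l([*xy,under+.05],None,.12); manip.move_l([*xy,zt],None,.3)
BOARD=np.array([.4655,-.3505]);BY=-.34
TY=-.147
def tester(W,p=None):   # tester-frame coords about the axis point at anvil blob
    o=np.array([.6005,.0886]); c,s=np.cos(TY),np.sin(TY); D=W[...,:2]-o
    return D@np.array([c,s]), D@np.array([-s,c])
def t2w(x,y): c,s=np.cos(TY),np.sin(TY); return np.array([.6005+c*x-s*y,.0886+s*x+c*y])
E
python3 - <<'E'
from h import *
p,d,W=shot(); X,Y=tester(W); m=(abs(X)<.018)
for y in np.arange(-.2,.03,.004):
    z=W[...,2][m&(abs(Y-y)<.002)]; print(f"{y:.3f}:{np.median(z):.3f}",end=" ")
print(manip.current_time())
pick([.5927,.0329],-.092,.075)
place(BOARD,BY,.012)
print(manip.current_time(),np.round(manip.current_qpos(),2))
manip.move_l([.35,-.15,.25],None,.3)
p,d,W=shot();cv2.imwrite("pics/t2.png",p[:,:,::-1])
for r in rects(W,.024,.04,(.3,.6,-.5,-.25)):print(r)
for r in rects(W,.013,.024,(.3,.52,-.25,.2)):print(r)
E
```

```text
-0.200:0.088 -0.196:0.091 -0.192:0.089 -0.188:0.102 -0.184:0.102 -0.180:0.105 -0.176:0.103 -0.172:0.104 -0.168:0.103 -0.164:0.087 -0.160:0.051 -0.156:0.051 -0.152:0.053 -0.148:0.053 -0.144:0.053 -0.140:0.056 -0.136:0.087 -0.132:0.106 -0.128:0.109 -0.124:0.107 -0.120:0.108 -0.116:0.108 -0.112:0.106 -0.108:0.106 -0.104:0.105 -0.100:0.073 -0.096:0.073 -0.092:0.087 -0.088:0.095 -0.084:0.092 -0.080:0.093 -0.076:0.091 -0.072:0.092 -0.068:0.092 -0.064:0.092 -0.060:0.092 -0.056:0.093 -0.052:0.093 -0.048:0.093 -0.044:0.092 -0.040:0.092 -0.036:0.093 -0.032:0.093 -0.028:0.093 -0.024:0.092 -0.020:0.087 -0.016:0.074 -0.012:0.075 -0.008:0.091 -0.004:0.106 0.000:0.106 0.004:0.104 0.008:0.097 0.012:0.054 0.016:0.052 0.020:0.073 0.024:0.095 0.028:0.097 0.95
grip 0.618 42.389482855796814
F [-0.8  0.6  1.6]
10.65 [-0.73  0.42  1.58 -0.    1.14 -0.39]
{'xy': array([ 0.4634, -0.3491]), 'yaw': np.float64(-0.34), 'size': (57, 75), 'px': array([469., 272.]), 'z': 0.0296}
{'xy': array([ 0.4374, -0.0486]), 'yaw': np.float64(0.138), 'size': (56, 74), 'px': array([353., 285.]), 'z': 0.0175}
{'xy': array([0.4214, 0.1549]), 'yaw': np.float64(-0.194), 'size': (56, 74), 'px': array([275., 293.]), 'z': 0.0178}
{'xy': array([ 0.337 , -0.1416]), 'yaw': np.float64(-0.036), 'size': (25, 28), 'px': array([391., 323.]), 'z': 0.0182}
```

```bash
cat > bench_pick.py <<'E'
from h import *
import sys
def look():
    p,d,W=shot(); s=p.astype(int); gray=abs(s[...,1]-s[...,0])<40
    return p,[r for r in rects(W,.013,.024,(.36,.54,-.27,.2),extra=gray) if 50<r["size"][0]<60 and 70<r["size"][1]<79]
n=int(sys.argv[1]); target=np.array(eval(sys.argv[2]))
manip.move_l([.42,.155,.25],None,.35) if n==1 else None
p,L=look(); [print(r) for r in L]
r=min(L,key=lambda r:np.hypot(*(r["xy"]-target)))
pick(r["xy"],r["yaw"],0.)
place([.4660,-.3512],BY,.012+.018*n)
p,L=look(); cv2.imwrite(f"pics/n{n}.png",p[:,:,::-1]); print("after");[print(r) for r in L]
print(manip.current_time())
E
python3 bench_pick.py 1 "[.4214,.155]"
```

```text
{'xy': array([ 0.4374, -0.0486]), 'yaw': np.float64(0.138), 'size': (56, 74), 'px': array([353., 285.]), 'z': 0.0177}
{'xy': array([ 0.4222, -0.1894]), 'yaw': np.float64(0.207), 'size': (56, 74), 'px': array([407., 290.]), 'z': 0.018}
grip 0.616 40.47450542449951
F [-0.5  0.1 -1.1]
after
{'xy': array([ 0.4217, -0.1894]), 'yaw': np.float64(0.225), 'size': (56, 74), 'px': array([407., 290.]), 'z': 0.0178}
{'xy': array([0.4216, 0.1549]), 'yaw': np.float64(-0.203), 'size': (56, 74), 'px': array([274., 293.]), 'z': 0.0174}
21.2333
```

```bash
python3 bench_pick.py 2 "[.4217,-.1894]" && python3 bench_pick.py 3 "[.4216,.1549]"; python3 - <<'E'
from h import *
p=cv2.imread("pics/n3.png"); cv2.imwrite("pics/n3c.png",cv2.resize(p[170:350,240:520],(800,514),interpolation=cv2.INTER_CUBIC))
E
```

```text
{'xy': array([ 0.422 , -0.1893]), 'yaw': np.float64(0.224), 'size': (56, 75), 'px': array([407., 290.]), 'z': 0.0178}
{'xy': array([0.4216, 0.1551]), 'yaw': np.float64(-0.198), 'size': (56, 74), 'px': array([274., 293.]), 'z': 0.0178}
grip 0.621 40.79466462135315
F [-0.  -0.5 -2.6]
after
{'xy': array([0.4214, 0.1552]), 'yaw': np.float64(-0.194), 'size': (56, 74), 'px': array([274., 293.]), 'z': 0.0179}
28.9667
{'xy': array([0.4215, 0.1549]), 'yaw': np.float64(-0.194), 'size': (56, 74), 'px': array([274., 293.]), 'z': 0.0178}
grip 0.621 40.56144297122955
F [-0.5 -0.7 -1.2]
after
38.8417
```

View pics/n3c.png

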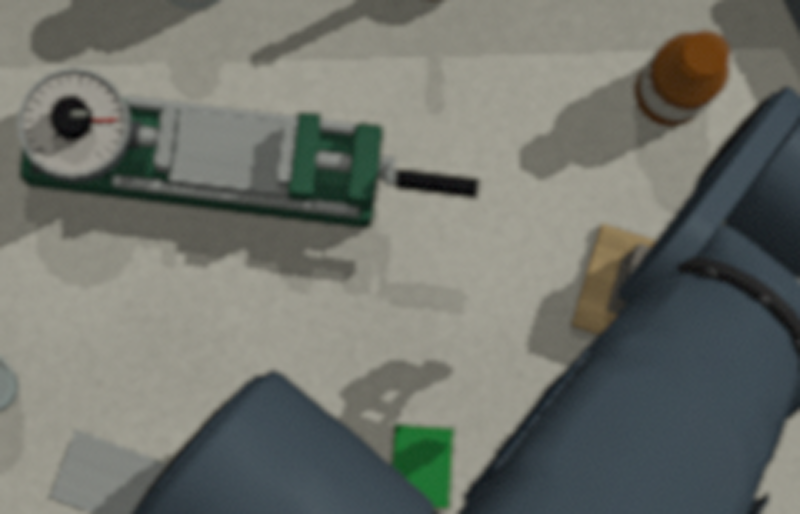

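Bed is empty. Next I'll check the pile with the arm away, then grip the knob and turn it back until it reaches the stop.

```bash
python3 - <<'E'
from h import *
C=[.6115,.166]
R,q=best([*C,.22],0); q=np.array(q); q[5]=2.3; manip.move_j(q.tolist())
p,d,W=shot(); print("pile",rects(W,.075,.092,(.3,.6,-.5,-.25)))
print("bench",rects(W,.007,.02,(.3,.6,-.5,-.25)))
cv2.imwrite("pics/pile.png",cv2.resize(p[220:330,400:540],(700,550),interpolation=cv2.INTER_CUBIC)[:,:,::-1])
manip.set_gripper(.75,25)
manip.move_l([*C,.16],None,.2); manip.move_l([*C,.124],None,.06)
print("F",np.round(manip.current_force(),1),np.round(manip.current_qpos(),3))
manip.set_gripper(0.,25); print(manip.current_grip_width(),manip.current_force().round(1))
R0=manip.current_tcp_rot(); a0=np.arctan2(R0[1,1],R0[0,1]); q=np.array(manip.current_qpos()); 
t0=manip.current_ft_torque()[2]
while q[5]>-2.7:
    big=(2.3-q[5])<3.2
    q[5]-=.4 if big else .08
    manip.move_j(q.tolist()); t=manip.current_ft_torque()[2]; print(round(2.3-q[5],2),round(t-t0,3),end=" | ")
    if not big and abs(t-t0)>.25: break
R0=manip.current_tcp_rot(); print("closing line turned",np.arctan2(R0[1,1],R0[0,1]),a0,manip.current_time())
E
```

```text
pile [{'xy': array([ 0.4638, -0.3491]), 'yaw': np.float64(-0.347), 'size': (58, 75), 'px': array([474., 269.]), 'z': 0.0834}]
bench [{'xy': array([ 0.4646, -0.3508]), 'yaw': np.float64(-0.337), 'size': (104, 127), 'px': array([465., 276.]), 'z': 0.0123}]
F [-0.3 -0.9  0.3] [0.192 0.618 1.512 0.    1.011 2.3  ]
0.40740847573981753 [4.5 8.4 1.1]
0.4 0.034 | 0.8 -0.033 | 1.2 0.002 | 1.6 0.001 | 2.0 0.029 | 2.4 0.012 | 2.8 -0.058 | 3.2 -0.013 | 3.6 0.033 | 3.68 0.061 | 3.76 0.019 | 3.84 0.048 | 3.92 -0.207 | 4.0 -0.42 | closing line turned 1.887731627012128 -2.1083574033470844 48.4667
```

View pics/pile.png

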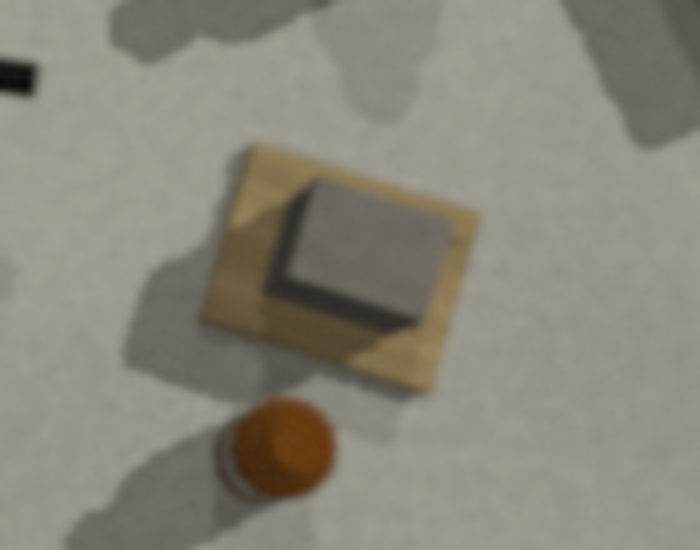

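Square pile near the middle of the board (about 2 mm off, mostly parallax), and it is lined up. The knob met its stop at about 3.9 rad. Release and check.

```bash
python3 - <<'E'
from h import *
manip.set_gripper(.7); manip.move_l([.6115,.166,.2],None,.12)
R,q=best([.47,.395,.25],.175); manip.move_j(list(q))
p,d,W=shot(); s,ds,Ws=shot("scene")
o=proj([.6115,.166,.112]).astype(int); o2=proj([.6115,.166,.112],"scene").astype(int)
f=lambda im,o,r=30:cv2.resize(im[o[1]-r:o[1]+r,o[0]-r:o[0]+r],(400,400),interpolation=cv2.INTER_CUBIC)
cv2.imwrite("pics/dial.png",np.hstack([f(p,o),f(s,o2)])[:,:,::-1])
# zero direction in world: tester angle 135 deg + yaw
a=np.radians(135)+TY
for c,oo in(("top",o),("scene",o2)):
    print(c,"zero mark in crop",((proj([.6115+.03*np.cos(a),.166+.03*np.sin(a),.112],c)-oo+30)*400/60).round())
print("coupon",rects(W,.040,.056,(.38,.56,.3,.5)))
print(rects(Ws,.040,.056,(.38,.56,.3,.5),c="scene"))
E
```

```text
top zero mark in crop [136. 248.]
scene zero mark in crop [297. 185.]
coupon [{'xy': array([0.4722, 0.3814]), 'yaw': np.float64(-1.284), 'size': (49, 61), 'px': array([185., 273.]), 'z': 0.047}]
[{'xy': array([0.4734, 0.3955]), 'yaw': np.float64(0.166), 'size': (61, 75), 'px': array([492., 280.]), 'z': 0.0486}]
```

View pics/dial.png

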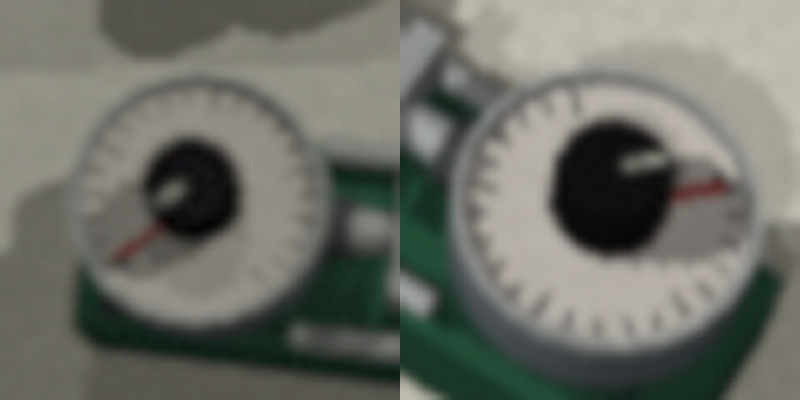

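The pointer lies on the zero mark in both views. Now the fresh coupon.

```bash
python3 - <<'E'
from h import *
pick([.4695,.3953],.172,.030,h=.004)
xy=t2w(0,-.047); print(xy); place(xy,TY,.075,h=.004,op=.8)
R,q=best([.45,-.2,.25],TY); manip.move_j(list(q))
p,d,W=shot(); X,Y=tester(W)
for r in rects(W,.086,.0985,(.5,.7,-.1,.08)): print(r,tester(np.array([r["xy"]])))
print("anvil/jaw",[ (r["xy"],tester(np.array([r["xy"]])),r["size"]) for r in rects(W,.1,.115,(.45,.7,-.25,.13),20)])
print("handle",[(r["xy"],tester(np.array([r["xy"]])),r["z"],r["size"]) for r in rects(W,.115,.16,(.45,.7,-.25,-.05),20)])
o=proj([.585,.0,.1]).astype(int)
cv2.imwrite("pics/bed.png",cv2.resize(p[o[1]-45:o[1]+45,o[0]-80:o[0]+80],(800,450),interpolation=cv2.INTER_CUBIC)[:,:,::-1]); print(manip.current_time())
E
```

```text
grip 0.62 40.885584354400635
[0.59361586 0.0421069 ]
F [-2.2  0.   1.3]
{'xy': array([0.5911, 0.0426]), 'yaw': np.float64(-0.147), 'size': (57, 74), 'px': array([316., 222.]), 'z': 0.0922} (array([-0.00256095]), array([-0.04688072]))
anvil/jaw [(array([0.611 , 0.1188]), (array([0.00596333]), array([0.03141224])), (22, 38)), (array([0.6003, 0.0875]), (array([-3.67247221e-05]), array([-0.00111743])), (16, 56)), (array([ 0.5832, -0.0295]), (array([0.00018482]), array([-0.11936024])), (34, 77)), (array([ 0.5745, -0.0871]), (array([1.5392772e-05]), array([-0.17761332])), (27, 71))]
handle [(array([ 0.5505, -0.142 ]), (array([-0.0156845]), array([-0.23543652])), 0.1271, (21, 82))]
60.125
```

View pics/bed.png

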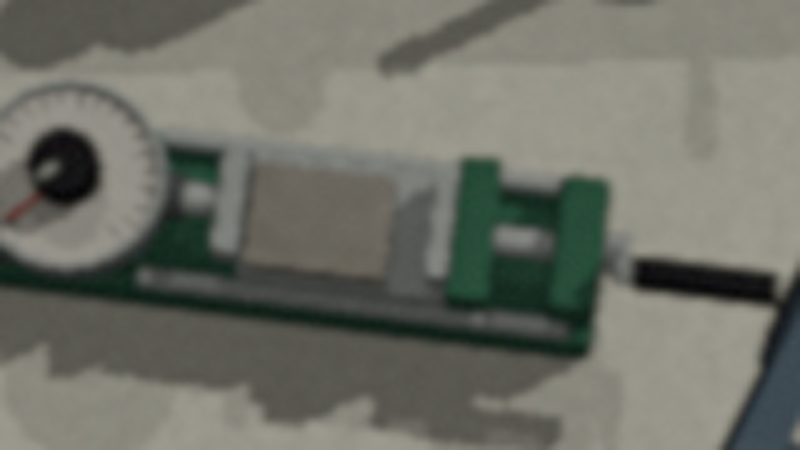

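The coupon lies aligned, about 2 mm towards tester -x. That matches a camera-to-robot offset of about +2 mm in x. I'll recentre it first and measure the sleeve.

```bash
python3 - <<'E'
from h import *
a=t2w(0,-.047); b=t2w(.0022,-.045)
manip.set_gripper(.85,40); go(a,TY,.2); manip.move_l([*a,.12],None,.25); manip.move_l([*a,.079],None,.1); manip.set_gripper(0.)
manip.move_l([*a,.083],None,.05); manip.move_l([*b,.083],None,.05); manip.move_l([*b,.0795],None,.05); manip.set_gripper(.8)
manip.move_l([*b,.12],None,.12); manip.move_l([*b,.2],None,.3)
R,q=best([.4,-.13,.25],TY); manip.move_j(list(q))
p,d,W=shot(); X,Y=tester(W)
for r in rects(W,.086,.0985,(.5,.7,-.1,.08)): print(r,tester(np.array([r["xy"]])))
dark=(p.max(-1)<60)&(W[...,2]>.1)&(Y<-.18)&(Y>-.3)&(abs(X)<.05)
print(dark.sum(),"Y range",np.percentile(Y[dark],[0,2,50,98,100]).round(4),"X",np.median(X[dark]).round(4),"z",np.percentile(W[...,2][dark],[50,90]))
print(manip.current_time())
E
```

```text
{'xy': array([0.595 , 0.0446]), 'yaw': np.float64(-0.127), 'size': (58, 75), 'px': array([315., 220.]), 'z': 0.0926} (array([0.00100405]), array([-0.04433105]))
171 Y range [-0.2725 -0.2707 -0.2347 -0.1821 -0.1809] X -0.0173 z [0.12791054 0.13207012]
65.8333
```

```bash
cat > crank.py <<'E'
from h import *
AX,GY=.0015,-.249
def P(th): return [*t2w(AX+.04*np.sin(th),GY),.084+.04*np.cos(th)-.019]
def tang(th):   # force along the handle's way resisting it
    c,s=np.cos(TY),np.sin(TY); t=np.array([c*np.cos(th),s*np.cos(th),-np.sin(th)]); return float(-t@manip.current_force())
E
python3 - <<'E'
from crank import *
th=5.88; manip.set_gripper(.5,80)
g=P(th); go(g[:2],TY,.22); manip.move_l([g[0],g[1],.15],None,.25); manip.move_l(g,None,.08)
print("F",manip.current_force().round(1)); manip.set_gripper(0.,80); print(manip.current_grip_width(),manip.current_force().round(1))
t0=manip.current_time()
while th<18.2:
    th+=.28; manip.move_l(P(th),None,.13); f=manip.current_force()
    print(round(th,2),round(tang(th),1),round(float(np.linalg.norm(f)),1),end=" | ")
    if np.linalg.norm(f)>40: print("STOP"); break
print(th,manip.current_time(),t0); open("th","w").write(str(th))
p,d,W=shot();cv2.imwrite("pics/cr.png",cv2.resize(p[170:270,230:430],(800,400),interpolation=cv2.INTER_CUBIC)[:,:,::-1])
E
```

```text
F [ 0.6 -0.   0.7]
0.19374997456935147 [-1.  -0.8  2.6]
6.16 -3.2 7.1 | 6.44 -2.1 6.2 | 6.72 -2.5 7.3 | 7.0 -3.1 8.3 | 7.28 -3.8 9.1 | 7.56 -3.9 9.2 | 7.84 -4.0 10.0 | 8.12 -4.3 10.2 | 8.4 -4.7 10.5 | 8.68 -3.6 4.6 | 8.96 -2.8 4.1 | 9.24 -2.8 6.8 | 9.52 -2.2 8.1 | 9.8 -1.7 7.5 | 10.08 -1.8 7.2 | 10.36 -2.5 7.7 | 10.64 -2.4 8.8 | 10.92 -2.5 6.2 | 11.2 -2.7 6.6 | 11.48 -2.3 5.3 | 11.76 -2.5 3.0 | 12.04 -2.2 5.5 | 12.32 -2.1 8.7 | 12.6 -3.0 9.6 | 12.88 -3.9 8.8 | 13.16 -4.1 8.5 | 13.44 -4.0 8.3 | 13.72 -4.4 9.5 | 14.0 -3.6 9.1 | 14.28 -4.0 9.7 | 14.56 -5.3 10.9 | 14.84 -3.1 6.5 | 15.12 -2.4 3.1 | 15.4 -3.0 4.9 | 15.68 -2.6 7.9 | 15.96 -2.8 7.8 | 16.24 -2.9 6.7 | 16.52 -2.4 7.7 | 16.8 -2.8 8.1 | 17.08 -2.6 7.1 | 17.36 -2.1 6.6 | 17.64 -1.8 5.3 | 17.92 -2.2 3.3 | 18.2 -2.8 4.6 | 18.48 -1.9 8.2 | 18.479999999999993 79.6583 68.4083
```

View pics/cr.png

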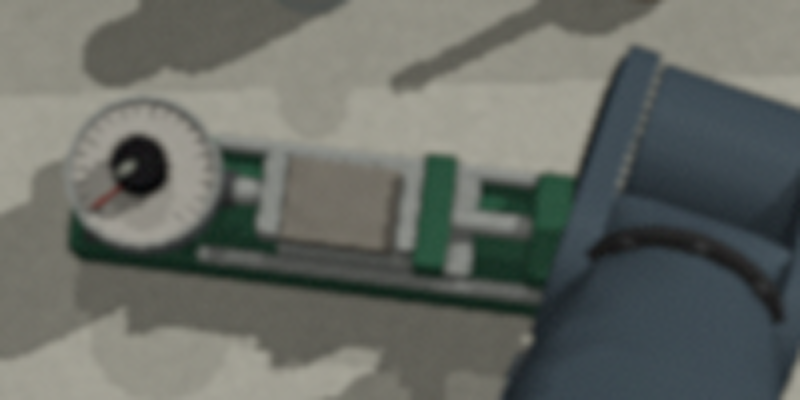

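The jaw is following and has a few mm left to the coupon. Continue in small steps, watching for stiffening.

```bash
python3 - <<'E'
from crank import *
th=float(open("th").read())
while th<23.5:
    th+=.1; manip.move_l(P(th),None,.08); f=manip.current_force(); k=abs(tang(th))
    print(round(th,2),round(k,1),round(float(np.linalg.norm(f)),1),end=" | ")
    if k>22 or np.linalg.norm(f)>45: print("STOP"); break
open("th","w").write(str(th)); print(manip.current_time(),manip.current_ee_pos().round(4),np.round(P(th),4))
E
```

```text
18.58 0.5 9.6 | 18.68 1.3 10.3 | 18.78 1.9 11.6 | 18.88 1.1 10.7 | 18.98 0.6 9.6 | 19.08 0.9 9.9 | 19.18 0.3 9.4 | 19.28 0.2 8.7 | 19.38 0.4 8.5 | 19.48 0.1 8.3 | 19.58 1.6 8.5 | 19.68 0.8 7.6 | 19.78 0.8 7.6 | 19.88 1.4 8.2 | 19.98 1.6 7.9 | 20.08 1.9 8.5 | 20.18 2.0 9.1 | 20.28 1.5 9.0 | 20.38 2.2 9.4 | 20.48 2.9 8.5 | 20.58 2.6 9.5 | 20.68 1.5 8.8 | 20.78 0.4 6.9 | 20.88 1.6 6.8 | 20.98 4.1 5.7 | 21.08 5.8 6.2 | 21.18 7.6 7.6 | 21.28 9.9 10.2 | 21.38 11.7 12.1 | 21.48 13.3 14.0 | 21.58 14.4 15.2 | 21.68 16.5 16.9 | 21.78 17.9 18.1 | 21.88 20.3 20.5 | 21.98 22.2 22.3 | STOP
88.4583 [ 0.5704 -0.1589  0.0264] [ 0.566 -0.158  0.025]
```

```bash
python3 - <<'E'
from crank import *
th=float(open("th").read())
for i in range(3):
    th+=.1; manip.move_l(P(th),None,.08); print(round(th,2),round(abs(tang(th)),1),manip.current_force().round(1))
e=manip.current_ee_pos(); manip.set_gripper(.45); e=manip.current_ee_pos()
manip.move_l([e[0],e[1],.12],None,.1); manip.move_l([e[0],e[1],.22],None,.25)
R,q=best([.33,.2,.28],TY); manip.move_j(list(q))
p,d,W=shot(); s,ds,Ws=shot("scene")
for r in rects(W,.086,.0985,(.5,.7,-.1,.08)): print(r,tester(np.array([r["xy"]])))
print("pile",rects(W,.075,.092,(.3,.6,-.5,-.25)))
a=cv2.resize(p[170:320,230:530],(800,400),interpolation=cv2.INTER_CUBIC)
cv2.imwrite("pics/end_t.png",a[:,:,::-1]); cv2.imwrite("pics/end_s.png",cv2.resize(s[100:400,150:550],(800,600),interpolation=cv2.INTER_CUBIC)[:,:,::-1]); print(manip.current_time())
E
```

```text
22.08 23.4 [23.1 -1.8 -4. ]
22.18 27.1 [26.1 -2.9 -7. ]
22.28 27.4 [ 25.5  -2.2 -10. ]
{'xy': array([0.5942, 0.046 ]), 'yaw': np.float64(-0.148), 'size': (58, 74), 'px': array([315., 220.]), 'z': 0.0926} (array([7.61690607e-06]), array([-0.04306332]))
{'xy': array([ 0.5808, -0.0495]), 'yaw': np.float64(-0.209), 'size': (17, 56), 'px': array([353., 225.]), 'z': 0.09} (array([0.00074013]), array([-0.13949607]))
pile [{'xy': array([ 0.4637, -0.3491]), 'yaw': np.float64(-0.349), 'size': (58, 75), 'px': array([474., 269.]), 'z': 0.0834}]
92.8583
```

View pics/end_t.png

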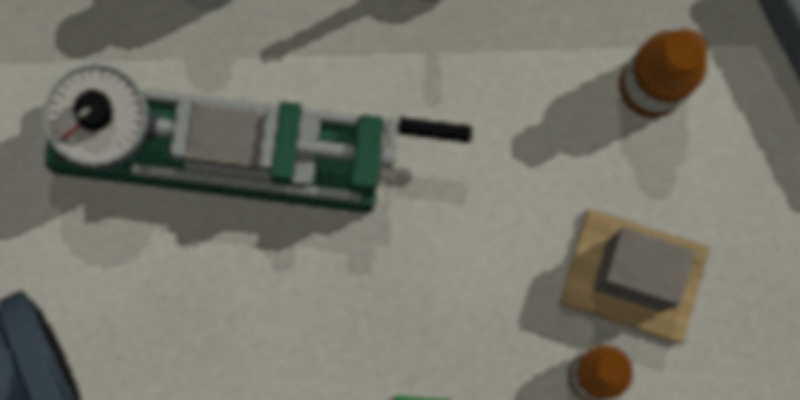

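View pics/end_s.png

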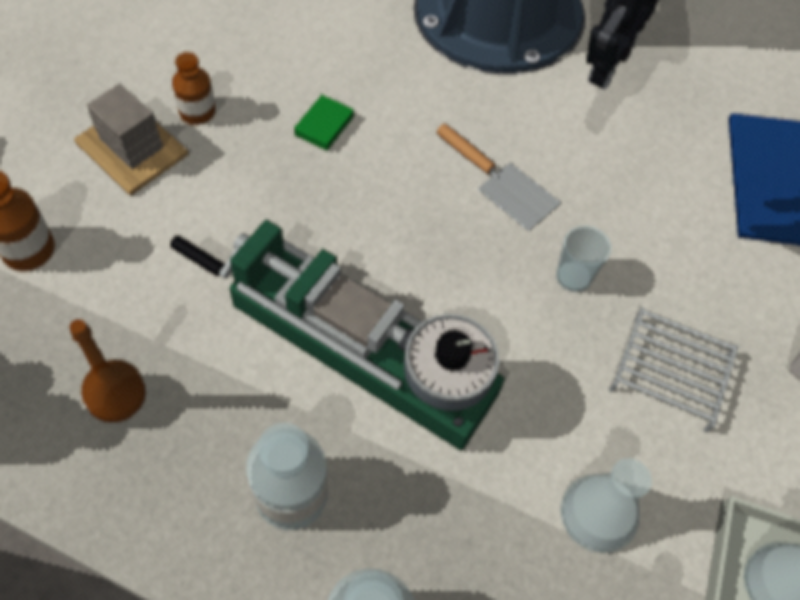

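Coupon centred and against the anvil, pile and pointer unchanged. The handle looks further to +x than I left it, so I'll measure its angle and the jaw gap.

```bash
python3 - <<'E'
from h import *
p,d,W=shot(); X,Y=tester(W)
dark=(p.max(-1)<60)&(Y<-.19)&(Y>-.3)&(abs(X)<.06)&(W[...,2]>.03)
print(dark.sum(),np.percentile(X[dark],[5,50,95]).round(4),np.percentile(W[...,2][dark],[10,50,90]).round(4),np.percentile(Y[dark],[2,98]).round(3))
m=abs(X)<.018
for y in np.arange(-.106,.01,.002): print(f"{y*1000:.0f}:{np.median(W[...,2][m&(abs(Y-y)<.0012)])*1000:.0f}",end=" ")
E
```

```text
140 [0.0292 0.0347 0.0414] [0.0693 0.073  0.0775] [-0.27  -0.207]
-106:107 -104:109 -102:107 -100:108 -98:109 -96:109 -94:109 -92:108 -90:105 -88:105 -86:105 -84:108 -82:108 -80:105 -78:94 -76:90 -74:93 -72:91 -70:90 -68:92 -66:92 -64:94 -62:92 -60:91 -58:92 -56:92 -54:93 -52:91 -50:94 -48:90 -46:92 -44:93 -42:94 -40:93 -38:93 -36:94 -34:91 -32:93 -30:94 -28:92 -26:93 -24:93 -22:94 -20:92 -18:92 -16:93 -14:93 -12:91 -10:92 -8:96 -6:106 -4:107 -2:108 0:107 2:105 4:103 6:98 8:99
```

The handle stands at about 20.9 rad, just past first contact (about 20.75): the compressed clamp turned it back to where friction holds it. I'll take it again, tighten, and let off slowly before opening, so it keeps the largest hold.

```bash
python3 - <<'E'
from crank import *
def st(th): return f"{th:.2f} {tang(th):.1f} {np.linalg.norm(manip.current_force()):.1f} w{manip.current_grip_width():.2f}"
th=20.93; manip.set_gripper(.5,80)
g=P(th); go(g[:2],TY,.22); manip.move_l([g[0],g[1],.12],None,.25); manip.move_l(g,None,.08)
print(manip.current_force().round(1)); manip.set_gripper(0.,80); print("gripped",st(th),manip.current_force().round(1))
while th<21.65:
    th+=.06; manip.move_l(P(th),None,.05); print(st(th),end=" | ")
    if abs(tang(th))>16: break
print("\nback")
while th>20.9:
    th-=.03; manip.move_l(P(th),None,.04); print(st(th),end=" | ")
    if tang(th)<0.5: break
manip.dwell(.3); print(st(th)); manip.set_gripper(.5); e=manip.current_ee_pos()
manip.move_l([e[0],e[1],.12],None,.1); manip.move_l([e[0],e[1],.22],None,.25)
R,q=best([.33,.2,.28],TY); manip.move_j(list(q)); print(manip.current_time())
p,d,W=shot(); X,Y=tester(W)
dark=(p.max(-1)<60)&(Y<-.19)&(Y>-.3)&(abs(X)<.06)&(W[...,2]>.03)
print(dark.sum(),np.percentile(X[dark],[5,50,95]).round(4),np.percentile(W[...,2][dark],[10,50,90]).round(4))
for r in rects(W,.086,.0985,(.5,.7,-.1,.08)): print(r,tester(np.array([r["xy"]])))
E
```

```text
[-0.1 -0.6  0.7]
gripped 20.93 2.0 6.0 w0.20 [ 5.9 -1.1 -1. ]
20.99 2.5 4.8 w0.20 | 21.05 5.7 6.8 w0.19 | 21.11 6.5 7.8 w0.19 | 21.17 8.0 8.9 w0.20 | 21.23 9.4 10.2 w0.20 | 21.29 10.0 10.6 w0.19 | 21.35 11.6 12.7 w0.20 | 21.41 13.1 14.1 w0.19 | 21.47 14.3 15.2 w0.20 | 21.53 14.8 16.3 w0.20 | 21.59 16.1 18.5 w0.20 | 
back
21.56 14.0 15.7 w0.20 | 21.53 12.2 14.0 w0.20 | 21.50 12.4 14.1 w0.20 | 21.47 10.5 11.9 w0.20 | 21.44 10.2 11.7 w0.20 | 21.41 10.0 11.1 w0.19 | 21.38 9.9 10.8 w0.20 | 21.35 7.9 8.7 w0.20 | 21.32 8.2 9.1 w0.19 | 21.29 8.0 9.2 w0.20 | 21.26 7.2 8.1 w0.19 | 21.23 6.8 8.0 w0.20 | 21.20 6.1 7.1 w0.20 | 21.17 5.4 6.6 w0.20 | 21.14 5.1 6.8 w0.19 | 21.11 4.9 6.7 w0.20 | 21.08 3.5 5.0 w0.20 | 21.05 2.7 5.3 w0.20 | 21.02 3.2 5.9 w0.20 | 20.99 2.4 5.2 w0.19 | 20.96 2.7 5.1 w0.20 | 20.93 1.5 5.5 w0.20 | 20.90 1.7 5.2 w0.19 | 20.90 0.7 5.7 w0.20
109.0667
144 [0.0288 0.0347 0.0416] [0.0692 0.074  0.0776]
{'xy': array([0.5944, 0.045 ]), 'yaw': np.float64(-0.127), 'size': (58, 74), 'px': array([315., 220.]), 'z': 0.0924} (array([0.00035193]), array([-0.04402325]))
{'xy': array([ 0.5804, -0.0484]), 'yaw': np.float64(-0.155), 'size': (16, 54), 'px': array([352., 225.]), 'z': 0.0897} (array([0.00018333]), array([-0.13846652]))
```

```bash
python3 - <<'E'
from h import *
p,d,W=shot(); s,ds,Ws=shot("scene")
o=proj([.6115,.166,.112]).astype(int); o2=proj([.6,.1,.1],"scene").astype(int)
f=lambda im,o,r:cv2.resize(im[o[1]-r:o[1]+r,o[0]-r:o[0]+r],(400,400),interpolation=cv2.INTER_CUBIC)
cv2.imwrite("pics/fin.png",np.hstack([f(p,o,30),f(s,o2,60)])[:,:,::-1])
E
```

```text
(no output)
```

View pics/fin.png

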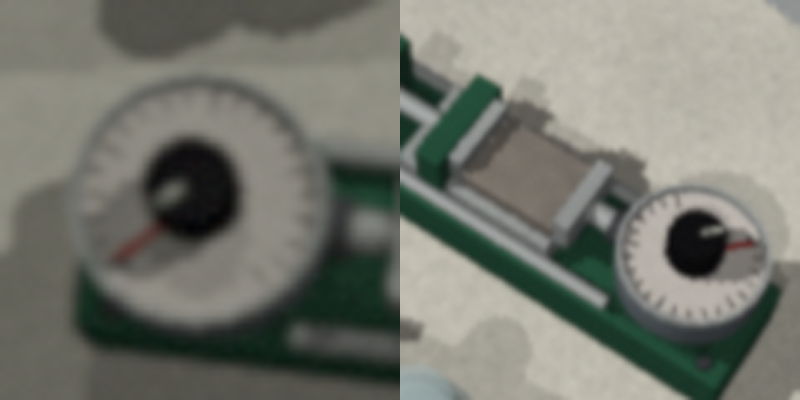

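The pointer is on zero and the fresh coupon sits square between jaw and anvil. The pile is in place and the glassware is standing. Handing in.

```bash
python3 -c "
from bench import manip
print(manip.sign_off(),manip.current_time())"
```

```text
the job is handed in; nothing more can be done
the job is handed in; nothing more can be done
```

Job handed in at about 109 s: all four tested coupons are piled square on the board, the peak pointer is on its zero stop, and the fresh coupon is clamped centred against the anvil with no glassware knocked over; on release the crank eased back to just past first contact, so the hold is only what the crank's friction keeps, and I did not pull-test it.

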